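# Clamp a circuit board in the rework holder with its click-stop knob

### The job

Slowly close the holder's sliding jaw on the circuit board so that the board is gently but firmly gripped between both jaws, without bowing it. Then lock the jaw's rod: turn the click-stop knob clockwise until its ratchet has clicked two or three times, no more. Let go, and leave the solder spool, the flux jar and the screwdriver alone.

Things in the scene. Friction and masses are not known exactly. Their poses are not given: they have to be found in the camera images.
- holder: Board holder, fixed to the bench: grey base 190 x 340 x 12 (x -95..95, y -230..110 in its frame); two ledges along y at x = +-58, tops at z 40, carry the board. Rod clamp block 60 x 46 at x 0, y -200, top at z 58, with the knob on top. Origin at bench height, midway between the ledges. Its +y is the way the sliding jaw closes.
- fixed_jaw: Fixed aluminium jaw, 80 wide along x, 14 thick, 44 high, on the holder. Origin: centre of the face that meets the board, 42 above the bench; axes as the holder's; the face looks to -y, the jaw stands on the +y side of its origin.
- jaw: Sliding aluminium jaw, 80 wide (x), 14 thick, on a 12 mm rod from its back along -y through the clamp block. Origin: centre of the face that meets the board (it looks to +y), 42 above the bench; axes as the holder's. It slides along y with about 3 N of friction and stays where it is left. Over 15 N of jaw on board, even on impact, bows the board.
- jaw_tab (a point): Centre of the top edge of the upright tab on the sliding jaw, 89 above the bench: tab 34 wide (x), 10 thick (y), 36 high. Push on its -y side or pinch it from above to slide the jaw. Its centre plane lies 9 behind the jaw's face.
- board: Loose green circuit board, 140 (x) x 100 (y) x 4, parts up to 9 high on top, 150 g, lying flat on the ledges between the jaws, a few mm from the fixed jaw and not quite square. Origin: centre of its underside. The sliding jaw pushes it (1 N or so) until it stops on the fixed jaw; the jaws' faces are then 100 apart.
- knob_top (a point): Centre of the top face of the round black ribbed click-stop knob, 40 diameter, 34 high, axis vertical, on the clamp block. Top 100 above the bench when tight, up to 1 higher when slack (it screws down 0.4 mm per rad clockwise seen from above). Grip it round its rim from above; it can be let go and regrasped at any angle, and stays put meanwhile.
- knob (a joint): Rad the knob has ratcheted over its screw, clockwise positive. It stays about 0 while the screw turns along (0.08 N m drag) for an unknown 0.6 to 2.4 rad until that stops dead; from then it grows by 0.524 a click (30 degrees): torque builds to 0.4-0.8 N m, then drops. Turned back, the screw loosens. It does not tell how far the screw has turned.
- spool: Grey solder spool, 56 diameter, 34 high, standing behind the clamp block. Origin: centre of its underside. Leave alone.
- flux_jar: Small jar, 42 diameter, 48 high, between the robot and the holder. Origin: centre of its underside. Leave alone.
- screwdriver: Screwdriver with black handle, 150 long, lying behind the holder. Leave alone.
Mind the look-alikes: they are no part of the job. There is more than one size of the board; the one meant has the size given above.

How it is judged (in metres and radians):
On the way, in this order (a step that is already met when the one before it is completed fails the run):
1. the sliding jaw presses the board against the fixed jaw (over 1.5 N on both) (contact force between each of jaw, fixed_jaw and board above 1.5 N), for 0.1 s.
2. the knob has clicked twice over its stopped screw (value of joint knob above 0.9 rad), for 0.1 s.
At the end, for the whole second after the job is handed in: Jaw faces at most 101.5 mm apart, the board between them flat on the ledges (2 mm), square (0.03 rad), within 1.5 mm of the fixed jaw, at rest; knob ratcheted over 0.9 rad (two clicks) and its screw still tight (knob top at most 100.2 mm above the bench) (y of jaw in the frame of fixed_jaw above -0.1015 m and y of board in the frame of fixed_jaw above -0.0515 m and angle between the x axis of board and the x axis of fixed_jaw, either way round below 0.03 rad and z of board in the frame of holder between 0.038 and 0.042 m and angle between board's own z axis and vertical below 0.03 rad and value of joint knob above 0.9 rad and z of knob_top in the frame of holder below 0.1002 m and linear speed of board below 0.01 m/s); the robot touches nothing.
It fails at once if the board is bowed: the sliding jaw pushes it with more than 15 N (contact force between jaw and board above 15 N).
It fails at once if the knob is ratcheted to a fourth click (value of joint knob above 1.87 rad).
It fails at once if the spool, the jar or the screwdriver is moved by more than 20 mm (distance of any of spool, flux_jar, screwdriver from where it was at the start of the episode above 0.02 m).
It also fails if it takes over 72 s, if anything falls off the work surface, if the arm or the gripper's body presses on something with over 40 N, if the wrist force passes 120 N, or if a joint passes its speed limit or range.

### The arm

A 6-joint arm with a two-finger parallel gripper is mounted at the origin on the work surface. World frame = base frame: x ahead of the robot, y to its left, z up, the work surface at z = 0. Lengths are in mm, angles in degrees, forces in N, time in s.
With the tool pointing down it reaches from about 400 to 925 mm from the base axis. Payload 12.5 kg.
Tool frame: the origin (TCP) lies on the mounting face of the last link; the fingertips stand 190 mm ahead of it and the grasp point (between the pads) lies 171 mm ahead of it; z points along the fingers, y is the line along which they close (so a half turn about z gives the same grasp; the last joint's range is limited). The gripper opens to 95 mm and grips with 3 to 60 N. Pads are 20 mm wide; open, the fingers measure 119 mm over their backs; the gripper's body (75 mm by 180 mm) begins 59 mm behind the grasp point.
Start: joints at [67.517, 28.126, 89.318, -0, 62.55, -6.05], TCP at [176.779, 599.478, 404.761] pointing down, gripper open.
Joint ranges: [-177.58, 177.58], [-47.91, 125.51], [2.72, 160], [-65.01, 245.01], [3.68, 167.84], [-153.87, 153.87]. Speed limits (degrees/s): [127.2, 127.2, 159.86, 180, 180, 180].

### API

Orientations are given as a 3x3 rotation matrix whose columns are the frame's x, y, z axes.
In Python, from station import get_obs, viewer, ticket, finder gives the robot as it stands.
- The arm moves only by the tool step_arm, never from a script. Its argument "steps" is a list of rows, each a list of 7 numbers: the shift along the tool's x, y, z in m, then the turn, a rotation vector about the tool's x, y, z in rad, then the closure, from -1 (fully open) to 1 (shut). In form: [[x, y, z, rx, ry, rz, fingers], ...]. A call has 1 to 10 rows; each row is the pose to reach, as a shift and turn from the pose commanded when the call began, along the tool's axes at that moment; what a row does not reach only later rows make up. A row lasts 1/12 s, in which the tool goes at most 41.7 mm and 7.16 degrees, less where a joint would pass 70% of its speed; a pose out of reach is approached as far as the arm can. A call with a gripper value outside its range is refused whole. The fingers move at their own pace and stop on an object; "force" is the grip in N (left out, the last holds). Time passes only in rows, so rows that repeat a pose let the fingers close. It gives the time, the measured TCP pose, the force, the opening and the grip force at its end, in the units of the state.
- get_obs(): the state, without advancing time (a new reading comes with each control period).
- viewer.get_image(name): name is "side" or "top"; returns a dict with "frame" (384x512x3 uint8, red, green, blue), "range_z" (384x512 float32, mm along the optical axis (not along the pixel's ray), 0 where there is no reading), "intrinsics" (3x3 intrinsics, pixels), "xyz" and "rotation" of the camera in the world. Camera axes: x right, y up, looking along -z (the intrinsics and any distortion apply to the point x, -y, -z); pixel columns grow to the right and rows downward; lengths in mm; the calibration is good to about 2 mm. A picture is of the moment at which its call begins.
- ticket.hand_in(): hands the job in; it is judged then, once.
Trained networks look in a picture, given as the dict that the camera call returned (one of the last four; its "shot" number tells which), for a name from the list of things; names that differ only in an ending like _2 or _b are one class to them, and where a whole thing is asked for, a point or a joint stands for the part that bears it (a point fixed in the world has none). Each returns a list of dicts, best first, with "confidence" (0 to 1); they miss things now and then, are a little off and sometimes report something else, mostly with a low value. They report only what shows in the picture. A call takes as long as a camera call. They do not tell look-alikes from the thing itself.
- finder.recognise(thing, picture): "point" ([row, column] in pixels, amid what is visible of it).
The state is a dict: "time": time; "joint_positions": joint angles; "qd": joint speeds; "joint_efforts": joint torques, N m; "tool_pos": TCP position; "eef_rot": TCP orientation; "ft_force": force on the tool from outside, world axes, zero at the start; "wrist_torque": the same for the moment, N m; "finger_gap": finger opening in mm; "grasp_force": force on a finger pad.
Only numpy, scipy, OpenCV 4.12 (cv2) and the standard library are available. Lean on these libraries where they do the work, as an engineer would, in place of code of your own. Each camera call takes 0.05 s, during which the arm holds its last target. There are 200 camera calls.

## Working session

There is one attempt and no reset: what is moved stays moved. The work goes in short steps, Python scripts to look and compute and a tool call to move; the robot and the scene stay as the last step left them, time stands still between calls to the robot, and variables do not carry over. Pictures are saved under pics/ and viewed, at most 10 in all, crops included, and the job is handed in when it is done.

Besides the shell and the picture viewer there is one more tool, called in YAML: its name, and indented under it one key for each argument. step_arm: Moves the arm, as the interface text tells. Its arguments: {"type":"object","properties":{"steps":{"type":"array","items":{"type":"array","items":{"type":"number"}}},"force":{"type":"number"}},"required":["steps"]}

```bash
mkdir -p pics
cat > h.py <<'E'
import numpy as np, cv2
from station import get_obs, viewer, ticket, finder
def world(p,r,c,z=None):
    K=np.array(p["intrinsics"]);R=np.array(p["rotation"]);t=np.array(p["xyz"])
    d=R@np.array([(c-K[0,2])/K[0,0],-(r-K[1,2])/K[1,1],-1.])
    s=(z-t[2])/d[2] if z is not None else p["range_z"][int(r),int(c)]
    return t+s*d
def cloud(p):
    K=np.array(p["intrinsics"]);R=np.array(p["rotation"]);t=np.array(p["xyz"])
    v,u=np.mgrid[:384,:512];z=p["range_z"]
    return np.stack([(u-K[0,2])/K[0,0]*z,-(v-K[1,2])/K[1,1]*z,-z],-1)@R.T+t
E
python3 - <<'E'
from h import *
ims=[]
for n in("top","side"):
    p=viewer.get_image(n); ims.append(p["frame"]); print(n,p["xyz"],np.round(p["rotation"],2).tolist(),np.array(p["intrinsics"])[0])
    for th in("holder","board","jaw","fixed_jaw","jaw_tab","knob_top","spool","flux_jar","screwdriver"):
        print(th,[(np.round(q["point"]).tolist(),round(q["confidence"],2),np.round(world(p,*q["point"])).tolist()) for q in finder.recognise(th,p)[:3]])
    cv2.imwrite(f"pics/{n}0.png",cv2.resize(p["frame"][:,:,::-1],(800,600)))
E
```

```text
top [ 307.41030459  104.88703809 1100.63115652] [[0.14, 0.97, -0.21], [-0.99, 0.14, -0.03], [0.0, 0.21, 0.98]] [472.8393221    0.         259.45331793]
holder [([194.0, 332.0], 0.89, [560.0, -32.0, 13.0])]
board [([300.0, 186.0], 0.93, [270.0, 265.0, 7.0]), ([122.0, 168.0], 0.92, [683.0, 383.0, 8.0]), ([174.0, 280.0], 0.76, [582.0, 95.0, 46.0])]
jaw [([196.0, 345.0], 0.6, [555.0, -60.0, 36.0])]
fixed_jaw [([164.0, 260.0], 0.78, [597.0, 143.0, 49.0])]
jaw_tab [([195.0, 339.0], 0.73, [554.0, -44.0, 39.0])]
knob_top [([204.0, 376.0], 0.69, [532.0, -120.0, 97.0])]
spool [([140.0, 359.0], 0.6, [694.0, -77.0, 36.0])]
flux_jar [([249.0, 318.0], 0.54, [422.0, -12.0, 47.0])]
screwdriver [([115.0, 290.0], 0.96, [737.0, 91.0, 23.0])]
side [469.54122477 944.16870828 543.94379159] [[-1.0, 0.01, -0.05], [-0.05, -0.48, 0.88], [-0.01, 0.88, 0.48]] [375.72613739   0.         254.17721603]
holder [([217.0, 236.0], 0.88, [568.0, 126.0, 45.0])]
board [([306.0, 162.0], 0.74, [688.0, 400.0, 4.0]), ([273.0, 362.0], 0.7, [277.0, 291.0, 8.0]), ([208.0, 231.0], 0.67, [585.0, 74.0, 41.0])]
jaw [([194.0, 242.0], 0.72, [561.0, 8.0, 52.0])]
fixed_jaw [([227.0, 220.0], 0.88, [603.0, 161.0, 37.0]), ([201.0, 290.0], 0.72, [424.0, 4.0, 27.0]), ([210.0, 234.0], 0.52, [575.0, 84.0, 43.0])]
jaw_tab [([194.0, 240.0], 0.88, [566.0, 8.0, 51.0])]
knob_top [([166.0, 250.0], 0.5, [544.0, -104.0, 88.0])]
spool [([194.0, 200.0], 0.86, [693.0, -54.0, 17.0])]
flux_jar [([198.0, 289.0], 0.82, [429.0, 3.0, 37.0])]
screwdriver [([214.0, 172.0], 0.78, [748.0, 73.0, 20.0])]
```

View pics/top0.png

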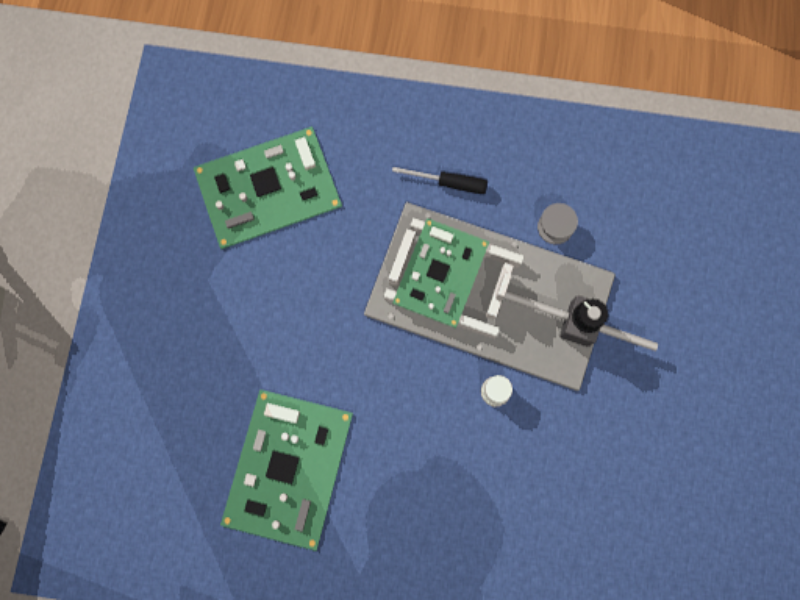

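View pics/side0.png

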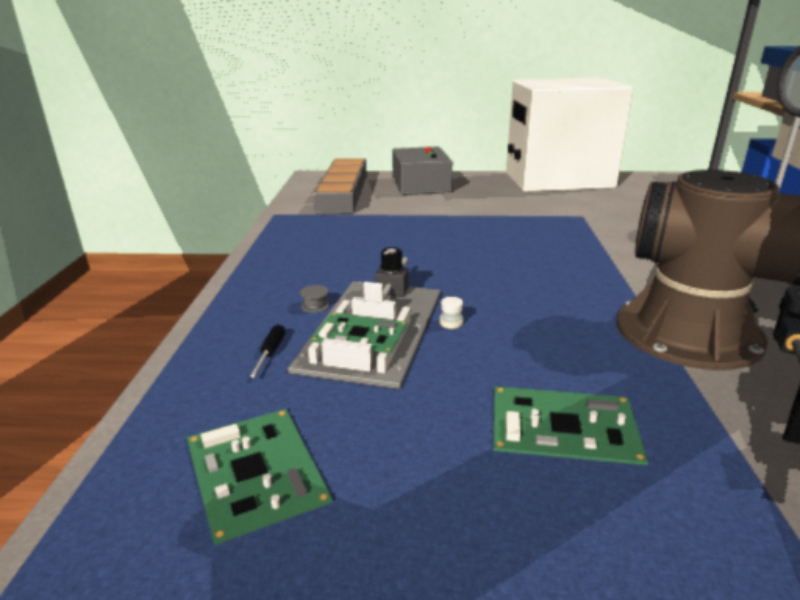

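The top view (800 px scale) shows three boards: (435,270) in the holder, (268,187) and (288,470) loose on the bench. The one in the holder fits because it lies on the ledges between the jaws. The sliding jaw is at (500,290) and the knob at (590,313). I'll measure these and confirm with one crop.

Run:
```python
from h import *
p=viewer.get_image("top"); C=cloud(p)
m=(C[...,0]>440)&(C[...,0]<720)&(C[...,1]>-230)&(C[...,1]<240)
q=C[m&(C[...,2]>8)&(C[...,2]<16)]
# largest connected part in metric grid
r=cv2.minAreaRect(q[:,:2].astype(np.float32)); print("base rect",r, np.median(q[:,2]))
M=m&(C[...,2]>8)&(C[...,2]<16)
n,l,s,c=cv2.connectedComponentsWithStats(M.astype(np.uint8)); print(s[1:,4].tolist())
big=1+np.argmax(s[1:,4]); qb=C[l==big]; r=cv2.minAreaRect(qb[:,:2].astype(np.float32)); print(r)
box=cv2.boxPoints(r);print(np.round(box,1).tolist())
a=np.array([-np.sin(0),0])
# holder y direction: from knob to fixed jaw
e=box-np.roll(box,1,0); L=np.linalg.norm(e,axis=1); y=e[np.argmax(L)]/L.max()
if y[1]<0:y=-y
x=np.array([y[1],-y[0]]); ctr=np.array(r[0]); org=ctr+60*y
print("org",org,"y",y,"ang",np.degrees(np.arctan2(y[1],y[0])))
P=C[m]; l2=np.stack([(P[:,:2]-org)@x,(P[:,:2]-org)@y,P[:,2]],1)
def st(name,k):
    w=l2[k]; print(name,len(w),np.round(w.min(0),1),np.round(w.max(0),1),np.round(np.median(w,0),1))
inx=abs(l2[:,0])<100
st("z>80",inx&(l2[:,2]>92)&(l2[:,1]<-140))
st("tab z>70",inx&(l2[:,2]>80)&(l2[:,1]>-140))
st("jaws -",inx&(l2[:,2]>58)&(l2[:,2]<68)&(l2[:,1]>-140)&(l2[:,1]<20))
st("fixed",inx&(l2[:,2]>58)&(l2[:,2]<70)&(l2[:,1]>20))
st("board",inx&(l2[:,2]>42)&(l2[:,2]<46)&(l2[:,1]>-55)&(l2[:,1]<52))
cv2.imwrite("pics/crop.png",cv2.resize(p["frame"][120:260,225:430,::-1],(800,546),interpolation=cv2.INTER_CUBIC))
```

```text
base rect ((567.8760375976562, 25.44281005859375), (391.83905029296875, 253.18020629882812), 89.41029357910156) 11.858366642960391
[6364, 2, 44, 1, 3, 1, 1, 5, 1, 1, 1, 2, 2, 1, 1, 1, 1]
((570.166259765625, 12.651611328125), (339.8431701660156, 190.5928497314453), 78.64354705810547)
[[443.29998779296875, -135.1999969482422], [630.0999755859375, -172.6999969482422], [697.0999755859375, 160.5], [510.20001220703125, 198.0]]
org [581.98099995  71.47687912] y [0.19691233 0.9804211 ] ang 78.64354
z>80 287 [ -20.8 -220.7   92.1] [  20.8 -179.   105.8] [  -1.2 -199.   100. ]
tab z>70 72 [-16.9 -77.   80.6] [ 16.5 -67.2  92.7] [ -0.9 -72.   88.3]
jaws - 13 [-37.4 -77.   58.1] [ 35.9 -63.6  67.3] [-15.8 -68.   60.3]
fixed 22 [-36.5  76.8  58.1] [36.5 87.6 60.1] [ 0.6 81.6 58.7]
board 1242 [-73.1 -51.4  42. ] [68.7 52.  46. ] [-3.4  7.4 44. ]
```

View pics/crop.png

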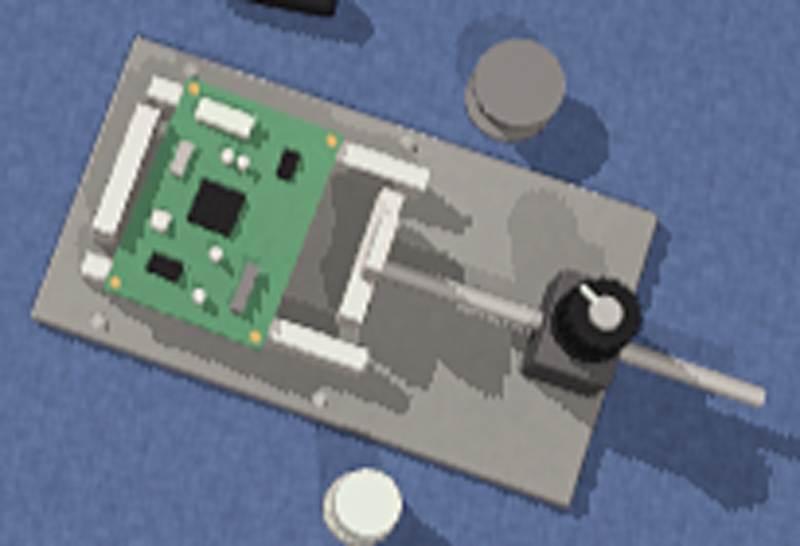

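The crop confirms it: the 140 x 100 board is on the ledges, the sliding jaw with its tab is at crop (370,255), and the knob is at (597,318). Next I'll go behind the tab with the fingers closed.

```bash
cat >> h.py <<'E'
org=np.array([581.98,71.48]);Y=np.array([.19691,.98042]);X=np.array([Y[1],-Y[0]])
def plan(lx,ly,tipz,ang=None):
    """delta in tool frame (m, rotvec) to put fingertips at holder-local lx,ly; ang=world angle of tool y (deg)"""
    from scipy.spatial.transform import Rotation as Ro
    o=get_obs();R=np.array(o["eef_rot"]);t=np.array(o["tool_pos"])
    w=np.r_[org+lx*X+ly*Y,tipz+190]
    d=R.T@(w-t)/1000
    if ang is None: rv=np.zeros(3)
    else:
        a=np.radians(ang);y=np.array([np.cos(a),np.sin(a),0]);z=np.array([0,0,-1.])
        rv=Ro.from_matrix(R.T@np.stack([np.cross(y,z),y,z],1)).as_rotvec()
    print("d",np.round(d,4),"rv",np.round(rv,3),"j",np.round(o["joint_positions"],1),"t",o["time"],"F",np.round(o["ft_force"],2),"gap",o["finger_gap"])
E
python3 - <<'E'
from h import *
print(np.round(get_obs()["eef_rot"],3).tolist())
for a in(-11.36,168.64):
    plan(-.7,-96,130,a); plan(-.7,-96,66,a)
E
```

```text
[[-0.959, 0.283, 0.0], [0.283, 0.959, 0.0], [-0.0, 0.0, -1.0]]
d [-0.5458 -0.4875  0.0847] rv [ 0.    -0.     1.482] j [67.5 28.1 89.3 -0.  62.5 -6.1] t 1.05 F [ 0.72 -0.58  1.05] gap 95.24266857151257
d [-0.5458 -0.4875  0.1487] rv [ 0.    -0.     1.482] j [67.5 28.1 89.3 -0.  62.5 -6.1] t 1.05 F [ 0.72 -0.58  1.05] gap 95.24266857151257
d [-0.5458 -0.4875  0.0847] rv [ 0.     0.    -1.659] j [67.5 28.1 89.3 -0.  62.5 -6.1] t 1.05 F [ 0.72 -0.58  1.05] gap 95.24266857151257
d [-0.5458 -0.4875  0.1487] rv [ 0.     0.    -1.659] j [67.5 28.1 89.3 -0.  62.5 -6.1] t 1.05 F [ 0.72 -0.58  1.05] gap 95.24266857151257
```

step_arm:
  steps:
    - [-0.5458, -0.4875, 0, 0, 0, 1.482, 1]
    - [-0.5458, -0.4875, 0, 0, 0, 1.482, 1]
    - [-0.5458, -0.4875, 0, 0, 0, 1.482, 1]
    - [-0.5458, -0.4875, 0, 0, 0, 1.482, 1]
    - [-0.5458, -0.4875, 0, 0, 0, 1.482, 1]
    - [-0.5458, -0.4875, 0, 0, 0, 1.482, 1]
    - [-0.5458, -0.4875, 0, 0, 0, 1.482, 1]
    - [-0.5458, -0.4875, 0, 0, 0, 1.482, 1]
    - [-0.5458, -0.4875, 0, 0, 0, 1.482, 1]
    - [-0.5458, -0.4875, 0, 0, 0, 1.482, 1]
  force: 60

```text
time: 1.88
tool_pos: [396.9, 243.5, 405.0]
eef_rot: [[-0.028, 1.0, 0.001], [1.0, 0.028, 0.0], [0.0, 0.001, -1.0]]
ft_force: [0.8, 1.2, 0.4]
finger_gap: 33.9
grasp_force: 0.0
```

```bash
python3 -c "
from h import *
plan(-.7,-96,66,-11.36)"
```

```text
d [-0.2705  0.1579  0.149 ] rv [ 0.001 -0.     0.226] j [ 23.4  15.2 110.8   0.   54.   21.8] t 1.8833 F [0.81 1.23 0.45] gap 33.911470646420305
```

step_arm:
  steps:
    - [-0.27, 0.158, 0.04, 0, 0, 0.226, 1]
    - [-0.27, 0.158, 0.04, 0, 0, 0.226, 1]
    - [-0.27, 0.158, 0.04, 0, 0, 0.226, 1]
    - [-0.27, 0.158, 0.04, 0, 0, 0.226, 1]
    - [-0.27, 0.158, 0.04, 0, 0, 0.226, 1]
    - [-0.27, 0.158, 0.04, 0, 0, 0.226, 1]
    - [-0.27, 0.158, 0.04, 0, 0, 0.226, 1]
    - [-0.27, 0.158, 0.04, 0, 0, 0.226, 1]
    - [-0.27, 0.158, 0.04, 0, 0, 0.226, 1]
    - [-0.27, 0.158, 0.04, 0, 0, 0.226, 1]

```text
time: 2.72
tool_pos: [563.7, -20.2, 364.2]
eef_rot: [[0.193, 0.981, -0.001], [0.981, -0.193, 0.0], [0.0, -0.001, -1.0]]
ft_force: [-0.2, 0.2, 0.3]
finger_gap: 0.7
grasp_force: 0.0
```

```bash
python3 -c "
from h import *
plan(-.7,-96,66,-11.36)"
```

```text
d [-0.0025 -0.0007  0.1082] rv [-0.001 -0.     0.004] j [ -8.8  25.8 100.7   0.   53.6   2.4] t 2.7167 F [-0.23  0.16  0.31] gap 0.6735499681286673
```

step_arm:
  steps:
    - [-0.003, -0.001, 0.03, 0, 0, 0.004, 1]
    - [-0.003, -0.001, 0.06, 0, 0, 0.004, 1]
    - [-0.003, -0.001, 0.09, 0, 0, 0.004, 1]
    - [-0.003, -0.001, 0.108, 0, 0, 0.004, 1]
    - [-0.003, -0.001, 0.108, 0, 0, 0.004, 1]
    - [-0.003, -0.001, 0.108, 0, 0, 0.004, 1]

```text
time: 3.22
tool_pos: [561.6, -20.9, 256.8]
eef_rot: [[0.194, 0.981, -0.001], [0.981, -0.194, 0.0], [0.0, -0.001, -1.0]]
ft_force: [0.3, 0.2, 1.5]
finger_gap: 0.1
grasp_force: 0.0
```

Run:
```python
from h import *
plan(-.7,-96,66,-11.36)
p=viewer.get_image("side")
cv2.imwrite("pics/s1.png",cv2.resize(p["frame"][140:260,170:330,::-1],(800,600),interpolation=cv2.INTER_CUBIC))
```

```text
d [-0.0014  0.0011  0.0008] rv [-0.001 -0.     0.003] j [ -8.9  34.1 106.2   0.   39.7   2.3] t 3.2167 F [0.35 0.22 1.5 ] gap 0.08686479573859907
```

View pics/s1.png

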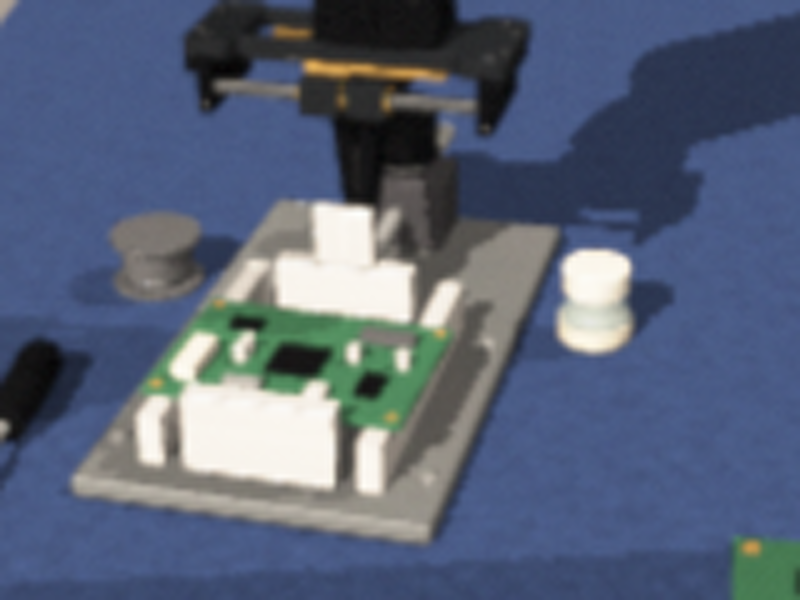

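The closed fingers (crop 360,150) stand just behind the tab (345,230), clear of the rod. I'll creep forward.

step_arm:
  steps:
    - [0.0015, 0.001, 0, 0, 0, 0, 1]
    - [0.003, 0.001, 0, 0, 0, 0, 1]
    - [0.0045, 0.001, 0, 0, 0, 0, 1]
    - [0.006, 0.001, 0, 0, 0, 0, 1]
    - [0.0075, 0.001, 0, 0, 0, 0, 1]
    - [0.009, 0.001, 0, 0, 0, 0, 1]
    - [0.0105, 0.001, 0, 0, 0, 0, 1]
    - [0.012, 0.001, 0, 0, 0, 0, 1]
    - [0.0135, 0.001, 0, 0, 0, 0, 1]
    - [0.015, 0.001, 0, 0, 0, 0, 1]

```text
time: 4.1
tool_pos: [565.9, -7.3, 256.7]
eef_rot: [[0.195, 0.981, 0.0], [0.981, -0.195, 0.0], [0.0, 0.0, -1.0]]
ft_force: [0.0, -2.9, 2.1]
finger_gap: 0.4
grasp_force: 1.6
```

```bash
cat >> h.py <<'E'
def jaws():
    p=viewer.get_image("top");C=cloud(p);P=C.reshape(-1,3);l=np.c_[(P[:,:2]-org)@X,(P[:,:2]-org)@Y,P[:,2]]
    b=l[(abs(l[:,0])<30)&(l[:,1]>-40)&(l[:,1]<70)&(abs(l[:,2]-44)<2.)]
    f=l[(abs(l[:,0])<34)&(l[:,1]>55)&(l[:,1]<100)&(l[:,2]>58)&(l[:,2]<68)]
    t=l[(abs(l[:,0])<16)&(l[:,1]>-80)&(l[:,1]<-20)&(l[:,2]>85)&(l[:,2]<92)]
    j=l[(abs(l[:,0])>20)&(abs(l[:,0])<36)&(l[:,1]>-80)&(l[:,1]<-10)&(l[:,2]>50)&(l[:,2]<68)]
    for n,q in(("board",b),("fixed",f),("tab",t),("jaw",j)):
        if len(q): print(n,len(q),np.round(np.percentile(q[:,1],[2,50,98]),1),"z",np.round(np.median(q[:,2]),1))
    o=get_obs();F=np.array(o["ft_force"]);print("tip local y",(np.array(o["tool_pos"])[:2]-org)@Y,"F.Y",F[:2]@Y)
E
python3 -c "
from h import *
jaws()"
```

```text
board 513 [-23.   18.9  67.5] z 44.2
fixed 25 [75.4 81.1 85.9] z 59.0
tip local y -80.17602733506683 F.Y -2.4988038581033463
```

step_arm:
  steps:
    - [0.0015, 0, 0, 0, 0, 0, 1]
    - [0.003, 0, 0, 0, 0, 0, 1]
    - [0.0045, 0, 0, 0, 0, 0, 1]
    - [0.006, 0, 0, 0, 0, 0, 1]
    - [0.0075, 0, 0, 0, 0, 0, 1]
    - [0.009, 0, 0, 0, 0, 0, 1]
    - [0.0105, 0, 0, 0, 0, 0, 1]
    - [0.012, 0, 0, 0, 0, 0, 1]
    - [0.0135, 0, 0, 0, 0, 0, 1]
    - [0.015, 0, 0, 0, 0, 0, 1]

```text
time: 4.98
tool_pos: [568.8, 7.5, 256.7]
eef_rot: [[0.195, 0.981, 0.0], [0.981, -0.195, 0.0], [0.0, 0.0, -1.0]]
ft_force: [1.3, -3.6, -0.2]
finger_gap: -0.1
grasp_force: 1.6
```

Run:
```python
from h import *
jaws()
p=viewer.get_image("top")
cv2.imwrite("pics/t2.png",cv2.resize(p["frame"][120:260,225:430,::-1],(800,546),interpolation=cv2.INTER_CUBIC))
```

```text
board 448 [-5.1 32.5 68.2] z 44.1
fixed 23 [75.2 81.4 87. ] z 59.1
tip local y -65.12436639642166 F.Y -0.7906334634734838
```

View pics/t2.png

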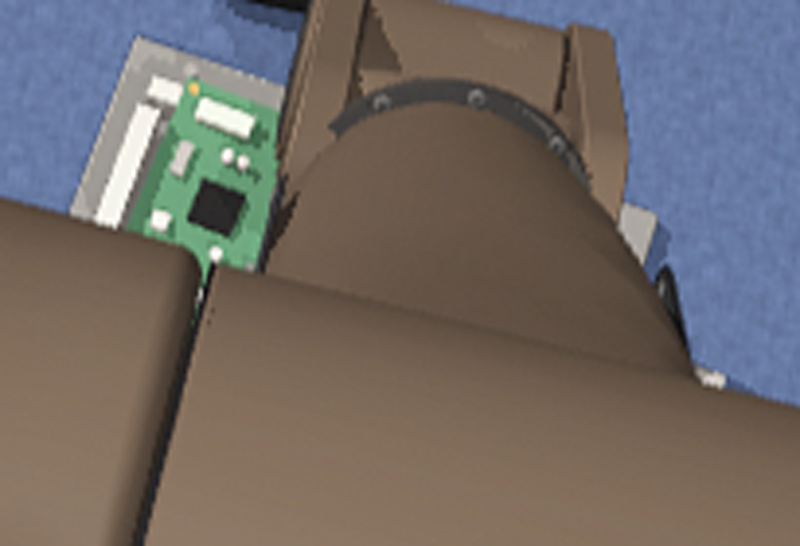

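The arm hides the tab from above; the board has not moved yet (front edge at about y 68, fixed face at about 75). I'll go on by force, and slower.

step_arm:
  steps:
    - [0.0008, 0, 0, 0, 0, 0, 1]
    - [0.0016, 0, 0, 0, 0, 0, 1]
    - [0.0024, 0, 0, 0, 0, 0, 1]
    - [0.0032, 0, 0, 0, 0, 0, 1]
    - [0.004, 0, 0, 0, 0, 0, 1]
    - [0.0048, 0, 0, 0, 0, 0, 1]
    - [0.0056, 0, 0, 0, 0, 0, 1]
    - [0.0064, 0, 0, 0, 0, 0, 1]
    - [0.0072, 0, 0, 0, 0, 0, 1]
    - [0.008, 0, 0, 0, 0, 0, 1]

```text
time: 5.92
tool_pos: [570.1, 15.3, 256.6]
eef_rot: [[0.195, 0.981, -0.001], [0.981, -0.195, 0.0], [-0.0, -0.001, -1.0]]
ft_force: [-3.0, -2.8, 0.2]
finger_gap: 0.4
grasp_force: 1.9
```

```bash
cat >> h.py <<'E'
def sid():
    p=viewer.get_image("side");C=cloud(p);P=C.reshape(-1,3);l=np.c_[(P[:,:2]-org)@X,(P[:,:2]-org)@Y,P[:,2]]
    t=l[(abs(l[:,0])<14)&(l[:,1]>-100)&(l[:,1]<0)&(l[:,2]>68)&(l[:,2]<86)]
    if len(t): print("tab front",len(t),np.round(np.percentile(t[:,1],[50,90]),1))
    j=l[(abs(l[:,0])<36)&(l[:,1]>-80)&(l[:,1]<0)&(l[:,2]>54)&(l[:,2]<60)]
    if len(j): print("jaw front",len(j),np.round(np.percentile(j[:,1],[50,90]),1))
    f=l[(abs(l[:,0])<36)&(l[:,1]>60)&(l[:,1]<100)&(l[:,2]>25)&(l[:,2]<52)]
    print("fixed outer",len(f),np.round(np.median(f[:,1]),1))
    Fs=[]
    for i in range(3):
        viewer.get_image("side"); o=get_obs();Fs.append(np.array(o["ft_force"])[:2]@Y)
    print("tip",(np.array(o["tool_pos"])[:2]-org)@Y,"F.Y",np.round(Fs,2),o["time"])
E
python3 -c "
from h import *
sid()"
```

```text
tab front 61 [-35.9 -34.1]
jaw front 31 [-36.2 -33.2]
fixed outer 253 88.2
tip -57.38431936141987 F.Y [-1.52 -1.48 -1.25] 6.1167
```

step_arm:
  steps:
    - [0.0004, 0, 0, 0, 0, 0, 1]
    - [0.0008, 0, 0, 0, 0, 0, 1]
    - [0.0012, 0, 0, 0, 0, 0, 1]
    - [0.0016, 0, 0, 0, 0, 0, 1]
    - [0.002, 0, 0, 0, 0, 0, 1]
    - [0.0024, 0, 0, 0, 0, 0, 1]
    - [0.0028, 0, 0, 0, 0, 0, 1]
    - [0.0032, 0, 0, 0, 0, 0, 1]
    - [0.0036, 0, 0, 0, 0, 0, 1]
    - [0.004, 0, 0, 0, 0, 0, 1]

```text
time: 6.95
tool_pos: [571.0, 19.2, 256.7]
eef_rot: [[0.195, 0.981, 0.0], [0.981, -0.195, 0.0], [0.0, 0.0, -1.0]]
ft_force: [-2.9, -3.5, -1.9]
finger_gap: 0.4
grasp_force: 1.9
```

```bash
python3 -c "
from h import *
sid()"
```

```text
tab front 62 [-32.6 -30.3]
jaw front 42 [-31.6 -28.4]
fixed outer 253 88.0
tip -53.40062109043615 F.Y [-3.21 -2.77 -3.  ] 7.15
```

step_arm:
  steps:
    - [0.0002, 0, 0, 0, 0, 0, 1]
    - [0.0004, 0, 0, 0, 0, 0, 1]
    - [0.0006, 0, 0, 0, 0, 0, 1]
    - [0.0008, 0, 0, 0, 0, 0, 1]
    - [0.001, 0, 0, 0, 0, 0, 1]

```text
time: 7.57
tool_pos: [571.2, 20.1, 256.7]
eef_rot: [[0.195, 0.981, 0.0], [0.981, -0.195, 0.0], [0.0, 0.0, -1.0]]
ft_force: [-1.9, -3.7, -1.5]
finger_gap: 0.8
grasp_force: 1.9
```

```bash
python3 -c "
from h import *
sid()"
```

```text
tab front 64 [-31.5 -29. ]
jaw front 40 [-31. -28.]
fixed outer 257 88.3
tip -52.46057992362759 F.Y [-3.31 -3.95 -3.55] 7.7667
```

step_arm:
  steps:
    - [0.0001, 0, 0, 0, 0, 0, 1]
    - [0.0002, 0, 0, 0, 0, 0, 1]
    - [0.0003, 0, 0, 0, 0, 0, 1]
    - [0.0004, 0, 0, 0, 0, 0, 1]
    - [0.0005, 0, 0, 0, 0, 0, 1]

```text
time: 8.18
tool_pos: [571.3, 20.6, 256.7]
eef_rot: [[0.195, 0.981, 0.0], [0.981, -0.195, 0.0], [0.0, 0.0, -1.0]]
ft_force: [-2.1, -3.2, -2.3]
finger_gap: 0.2
grasp_force: 1.9
```

```bash
python3 -c "
from h import *
sid()"
```

```text
tab front 64 [-30.7 -28.6]
jaw front 39 [-30.3 -27.2]
fixed outer 258 88.3
tip -51.96924613656015 F.Y [-3.12 -3.02 -3.09] 8.3833
```

step_arm:
  steps:
    - [0.0001, 0, 0, 0, 0, 0, 1]
    - [0.0002, 0, 0, 0, 0, 0, 1]
    - [0.0003, 0, 0, 0, 0, 0, 1]
    - [0.0004, 0, 0, 0, 0, 0, 1]
    - [0.0005, 0, 0, 0, 0, 0, 1]

```text
time: 8.8
tool_pos: [571.4, 21.1, 256.7]
eef_rot: [[0.195, 0.981, 0.0], [0.981, -0.195, 0.0], [0.0, 0.0, -1.0]]
ft_force: [-1.0, -4.0, -2.7]
finger_gap: 0.5
grasp_force: 2.2
```

```bash
python3 -c "
from h import *
sid()"
```

```text
tab front 65 [-30.6 -28.2]
jaw front 46 [-30.5 -26.3]
fixed outer 250 88.2
tip -51.488960970403575 F.Y [-3.99 -4.52 -3.38] 9.0
```

step_arm:
  steps:
    - [0.0001, 0, 0, 0, 0, 0, 1]
    - [0.0002, 0, 0, 0, 0, 0, 1]
    - [0.0003, 0, 0, 0, 0, 0, 1]
    - [0.0004, 0, 0, 0, 0, 0, 1]

```text
time: 9.33
tool_pos: [571.5, 21.2, 256.7]
eef_rot: [[0.195, 0.981, -0.0], [0.981, -0.195, -0.0], [-0.0, -0.0, -1.0]]
ft_force: [-2.1, -7.5, -1.7]
finger_gap: 0.3
grasp_force: 3.8
```

```bash
python3 -c "
from h import *
sid()"
```

```text
tab front 58 [-30.2 -27.9]
jaw front 40 [-30.1 -25.2]
fixed outer 253 88.2
tip -51.36380348467686 F.Y [-6.86 -6.59 -6.05] 9.5333
```

Contact: the force has risen to about 6.5 N while the tip stalls. I'll add a touch more and hold.

step_arm:
  steps:
    - [0.0001, 0, 0, 0, 0, 0, 1]
    - [0.0001, 0, 0, 0, 0, 0, 1]
    - [0.0001, 0, 0, 0, 0, 0, 1]
    - [0.0001, 0, 0, 0, 0, 0, 1]

```text
time: 9.87
tool_pos: [571.5, 21.2, 256.7]
eef_rot: [[0.195, 0.981, -0.0], [0.981, -0.195, -0.0], [-0.0, -0.0, -1.0]]
ft_force: [-1.6, -7.9, -2.5]
finger_gap: 0.6
grasp_force: 3.8
```

```bash
python3 -c "
from h import *
sid()"
```

```text
tab front 62 [-30. -28.]
jaw front 49 [-29.8 -25.4]
fixed outer 255 88.2
tip -51.31369104737316 F.Y [-7.82 -7.85 -7.68] 10.0667
```

step_arm:
  steps:
    - [-0.003, 0, 0, 0, 0, 0, 1]
    - [-0.01, 0, 0, 0, 0, 0, 1]
    - [-0.02, 0, -0.03, 0, 0, 0, 1]
    - [-0.04, 0, -0.07, 0, 0, -0.12, -1]
    - [-0.08, 0, -0.09, 0, 0, -0.24, -1]
    - [-0.12, 0, -0.09, 0, 0, -0.36, -1]
    - [-0.149, 0, -0.09, 0, 0, -0.48, -1]
    - [-0.149, 0, -0.09, 0, 0, -0.6, -1]
    - [-0.149, 0, -0.09, 0, 0, -0.72, -1]
    - [-0.149, 0, -0.09, 0, 0, -0.84, -1]

```text
time: 10.9
tool_pos: [542.2, -125.7, 347.1]
eef_rot: [[-0.604, 0.797, 0.001], [0.797, 0.604, 0.0], [-0.001, 0.001, -1.0]]
ft_force: [0.3, 0.4, -0.3]
finger_gap: 41.7
grasp_force: 0.0
```

```bash
python3 -c "
from h import *
sid();plan(0,-200,68)"
```

```text
tab front 56 [-29.6 -27.6]
jaw front 40 [-29.7 -24.4]
fixed outer 259 88.1
tip -200.07612536885574 F.Y [ 0.36 -0.21  0.06] 11.1
d [0.     0.0001 0.0889] rv [0. 0. 0.] j [-19.7  26.5 102.8   0.   50.7 -56.4] t 11.1 F [-0.28  0.12  0.77] gap 57.9267487846957
```

step_arm:
  steps:
    - [0, 0, 0, 0, 0, -1.0, -1]
    - [0, 0, 0, 0, 0, -1.0, -1]
    - [0, 0, 0, 0, 0, -1.0, -1]
    - [0, 0, 0, 0, 0, -1.0, -1]
    - [0, 0, 0, 0, 0, -1.0, -1]
    - [0, 0, 0, 0, 0, -1.5, -1]
    - [0, 0, 0, 0, 0, -1.5, -1]
    - [0, 0, 0, 0, 0, -1.5, -1]
    - [0, 0, 0, 0, 0, -1.5, -1]
    - [0, 0, 0, 0, 0, -1.5, -1]

```text
time: 11.93
tool_pos: [542.5, -124.4, 346.8]
eef_rot: [[-0.947, -0.32, 0.0], [-0.32, 0.947, 0.0], [-0.0, 0.0, -1.0]]
ft_force: [-0.2, -0.5, -0.5]
finger_gap: 95.4
grasp_force: 0.0
```

step_arm:
  steps:
    - [0, 0, 0, 0, 0, -0.25, -1]
    - [0, 0, 0, 0, 0, -0.25, -1]
    - [0, 0, 0, 0, 0, -0.25, -1]
    - [0, 0, 0, 0, 0, -0.25, -1]

```text
time: 12.27
tool_pos: [542.5, -124.4, 346.7]
eef_rot: [[-0.843, -0.537, 0.0], [-0.537, 0.843, 0.0], [-0.0, 0.0, -1.0]]
ft_force: [-0.8, -0.3, 0.7]
finger_gap: 95.0
grasp_force: 0.0
```

Run:
```python
from h import *
plan(0,-200,68)
p=viewer.get_image("top");C=cloud(p);P=C.reshape(-1,3);l=np.c_[(P[:,:2]-org)@X,(P[:,:2]-org)@Y,P[:,2]]
k=l[(abs(l[:,0])<60)&(l[:,1]>-260)&(l[:,1]<-150)&(l[:,2]>85)&(l[:,2]<103)];print(len(k))
p=viewer.get_image("side");C=cloud(p);P=C.reshape(-1,3);l=np.c_[(P[:,:2]-org)@X,(P[:,:2]-org)@Y,P[:,2]]
k=l[(abs(l[:,0])<40)&(l[:,1]>-240)&(l[:,1]<-150)&(l[:,2]>70)&(l[:,2]<98)];print(len(k),np.round(np.percentile(k,[2,50,98],axis=0),1).tolist())
k=l[(abs(l[:,0])<40)&(l[:,1]>-240)&(l[:,1]<-150)&(l[:,2]>98.5)&(l[:,2]<104)];print(len(k),np.round(np.percentile(k,[2,50,98],axis=0),1).tolist())
```

```text
d [ 0.     -0.0002  0.0887] rv [0. 0. 0.] j [ -19.7   26.5  102.8    0.    50.7 -142.2] t 12.2667 F [-0.82 -0.35  0.72] gap 94.95885146210057
0
128 [[-19.1, -202.1, 70.5], [-2.6, -185.4, 85.5], [21.2, -177.8, 97.8]]
37 [[-15.0, -216.7, 98.5], [0.7, -198.7, 99.8], [17.4, -181.0, 101.5]]
```

step_arm:
  steps:
    - [0, 0, 0.03, 0, 0, 0, -1]
    - [0, 0, 0.06, 0, 0, 0, -1]
    - [0, 0, 0.08, 0, 0, 0, -1]
    - [0, 0, 0.088, 0, 0, 0, -1]
    - [0, 0, 0.088, 0, 0, 0, 1]
    - [0, 0, 0.088, 0, 0, 0, 1]
    - [0, 0, 0.088, 0, 0, 0, 1]
    - [0, 0, 0.088, 0, 0, 0, 1]
    - [0, 0, 0.088, 0, 0, 0, 1]
    - [0, 0, 0.088, 0, 0, 0, 1]
  force: 20

```text
time: 13.2
tool_pos: [542.5, -124.6, 259.5]
eef_rot: [[-0.84, -0.542, 0.001], [-0.542, 0.84, -0.0], [-0.001, -0.001, -1.0]]
ft_force: [-0.0, 0.3, -0.3]
finger_gap: 60.6
grasp_force: 0.0
```

step_arm:
  steps:
    - [0, 0, 0, 0, 0, 0, 1]
    - [0, 0, 0, 0, 0, 0, 1]
    - [0, 0, 0, 0, 0, 0, 1]
    - [0, 0, 0, 0, 0, 0, 1]
  force: 60

```text
time: 13.53
tool_pos: [543.1, -125.5, 259.2]
eef_rot: [[-0.84, -0.542, 0.003], [-0.542, 0.84, -0.002], [-0.001, -0.004, -1.0]]
ft_force: [3.7, -8.6, -0.2]
finger_gap: 39.4
grasp_force: 59.9
```

```bash
cat >> h.py <<'E'
def kn():
    for i in range(2):
        o=get_obs();R=np.array(o["eef_rot"]);print("t",round(o["time"],2),"F",np.round(o["ft_force"],1),"T",np.round(o["wrist_torque"],3),"yaw",round(np.degrees(np.arctan2(R[1,1],R[0,1])),2),"gap",round(o["finger_gap"],1),"g",round(o["grasp_force"],1),"z",np.round(o["tool_pos"],2),"j6",round(o["joint_positions"][5],1),"te",round(o["joint_efforts"][5],2))
        if i==0: viewer.get_image("side")
E
python3 -c "
from h import *
kn()"
```

```text
t 13.53 F [ 3.7 -8.6 -0.2] T [-1.405 -0.503 -0.031] yaw 122.85 gap 39.4 g 59.9 z [ 543.15 -125.47  259.15] j6 -142.6 te -0.05
t 13.58 F [ 2.5 -7.7 -0.2] T [-1.406 -0.521 -0.104] yaw 122.84 gap 38.9 g 59.9 z [ 543.16 -125.51  259.14] j6 -142.6 te -0.04
```

step_arm:
  steps:
    - [0, -0.001, 0, 0, 0, 0, 1]
    - [0, -0.001, 0, 0, 0, 0.06, 1]
    - [0, -0.001, 0, 0, 0, 0.12, 1]
    - [0, -0.001, 0, 0, 0, 0.18, 1]
    - [0, -0.001, 0, 0, 0, 0.24, 1]
    - [0, -0.001, 0, 0, 0, 0.3, 1]
    - [0, -0.001, 0, 0, 0, 0.36, 1]
    - [0, -0.001, 0, 0, 0, 0.4, 1]

```text
time: 14.25
tool_pos: [543.4, -125.6, 258.9]
eef_rot: [[-0.986, -0.169, 0.001], [-0.169, 0.986, -0.0], [-0.001, -0.001, -1.0]]
ft_force: [2.0, -1.0, 1.0]
finger_gap: 39.2
grasp_force: 59.9
```

```bash
python3 -c "
from h import *
kn()"
```

```text
t 14.25 F [ 2. -1.  1.] T [-0.119 -0.428  0.068] yaw 99.74 gap 39.2 g 59.9 z [ 543.37 -125.6   258.95] j6 -119.5 te -0.36
t 14.3 F [ 3.1 -1.8 -0. ] T [-0.182 -0.49   0.043] yaw 99.63 gap 39.4 g 59.9 z [ 543.38 -125.6   258.93] j6 -119.4 te -0.33
```

step_arm:
  steps:
    - [0, 0, 0, 0, 0, 0.05, 1]
    - [0, 0, 0, 0, 0, 0.1, 1]
    - [0, 0, 0, 0, 0, 0.15, 1]
    - [0, 0, 0, 0, 0, 0.2, 1]

```text
time: 14.63
tool_pos: [543.4, -125.5, 258.9]
eef_rot: [[-1.0, 0.028, 0.001], [0.028, 1.0, -0.0], [-0.001, -0.0, -1.0]]
ft_force: [3.3, -0.4, -0.4]
finger_gap: 39.5
grasp_force: 59.9
```

```bash
python3 -c "
from h import *
kn()"
```

```text
t 14.63 F [ 3.3 -0.4 -0.4] T [ 0.063 -0.593  0.065] yaw 88.39 gap 39.5 g 59.9 z [ 543.39 -125.47  258.89] j6 -108.2 te -0.91
t 14.68 F [ 3.3 -0.   0.2] T [-0.077 -0.696  0.005] yaw 88.18 gap 39.6 g 59.9 z [ 543.39 -125.48  258.88] j6 -108.0 te -0.6
```

step_arm:
  steps:
    - [0, 0, 0, 0, 0, 0.05, 1]
    - [0, 0, 0, 0, 0, 0.1, 1]
    - [0, 0, 0, 0, 0, 0.15, 1]

```text
time: 14.93
tool_pos: [543.4, -125.4, 258.8]
eef_rot: [[-0.984, 0.176, 0.002], [0.176, 0.984, -0.0], [-0.002, 0.0, -1.0]]
ft_force: [4.6, 0.3, -1.2]
finger_gap: 39.0
grasp_force: 59.9
```

```bash
python3 -c "
from h import *
kn()"
```

```text
t 14.93 F [ 4.6  0.3 -1.2] T [ 0.2   -0.852  0.11 ] yaw 79.86 gap 39.0 g 59.9 z [ 543.42 -125.39  258.84] j6 -99.7 te -0.92
t 14.98 F [ 4.  -0.5 -0.9] T [ 0.077 -0.915  0.023] yaw 79.65 gap 39.6 g 59.9 z [ 543.42 -125.37  258.82] j6 -99.5 te -0.58
```

step_arm:
  steps:
    - [0, 0, 0, 0, 0, 0.05, 1]
    - [0, 0, 0, 0, 0, 0.1, 1]
    - [0, 0, 0, 0, 0, 0.15, 1]

```text
time: 15.23
tool_pos: [543.4, -125.3, 258.8]
eef_rot: [[-0.947, 0.32, 0.002], [0.32, 0.947, -0.0], [-0.002, 0.0, -1.0]]
ft_force: [5.2, 2.1, -1.9]
finger_gap: 39.4
grasp_force: 59.9
```

```bash
python3 -c "
from h import *
kn()"
```

```text
t 15.23 F [ 5.2  2.1 -1.9] T [ 0.393 -0.964  0.11 ] yaw 71.31 gap 39.4 g 59.9 z [ 543.45 -125.3   258.81] j6 -91.1 te -0.91
t 15.28 F [ 4.6  0.8 -2.3] T [ 0.285 -0.983  0.101] yaw 71.09 gap 39.5 g 59.9 z [ 543.45 -125.31  258.79] j6 -90.9 te -0.46
```

step_arm:
  steps:
    - [0, 0, 0, 0, 0, 0.05, 1]
    - [0, 0, 0, 0, 0, 0.1, 1]
    - [0, 0, 0, 0, 0, 0.15, 1]

```text
time: 15.53
tool_pos: [543.5, -125.2, 258.7]
eef_rot: [[-0.889, 0.458, 0.002], [0.458, 0.889, 0.0], [-0.002, 0.001, -1.0]]
ft_force: [6.5, 2.6, -2.5]
finger_gap: 39.7
grasp_force: 59.9
```

```bash
python3 -c "
from h import *
kn()"
```

```text
t 15.53 F [ 6.5  2.6 -2.5] T [ 0.496 -1.255  0.115] yaw 62.71 gap 39.7 g 59.9 z [ 543.51 -125.23  258.74] j6 -82.5 te -0.91
t 15.58 F [ 6.   2.6 -2.6] T [ 0.424 -1.103 -0.015] yaw 62.49 gap 39.1 g 59.9 z [ 543.5  -125.24  258.77] j6 -82.3 te -0.46
```

step_arm:
  steps:
    - [0, 0, 0, 0, 0, 0.05, 1]
    - [0, 0, 0, 0, 0, 0.1, 1]
    - [0, 0, 0, 0, 0, 0.15, 1]

```text
time: 15.83
tool_pos: [543.6, -125.0, 258.7]
eef_rot: [[-0.811, 0.585, 0.002], [0.585, 0.811, 0.0], [-0.001, 0.001, -1.0]]
ft_force: [7.5, 5.3, -2.8]
finger_gap: 39.0
grasp_force: 59.9
```

```bash
python3 -c "
from h import *
kn()"
```

```text
t 15.83 F [ 7.5  5.3 -2.8] T [ 0.934 -1.423  0.635] yaw 54.17 gap 39.0 g 59.9 z [ 543.57 -125.    258.75] j6 -74.0 te -0.33
t 15.88 F [ 6.1  3.9 -2.1] T [ 0.64  -1.313  0.577] yaw 53.96 gap 39.3 g 59.9 z [ 543.6  -124.97  258.75] j6 -73.7 te 0.1
```

step_arm:
  steps:
    - [0, 0.0007, 0, 0, 0, 0.04, 1]
    - [0, 0.0007, 0, 0, 0, 0.08, 1]
    - [0, 0.0007, 0, 0, 0, 0.12, 1]

```text
time: 16.13
tool_pos: [543.9, -124.6, 258.7]
eef_rot: [[-0.736, 0.677, 0.001], [0.677, 0.736, -0.001], [-0.001, 0.001, -1.0]]
ft_force: [5.9, 2.6, -2.0]
finger_gap: 39.1
grasp_force: 59.9
```

```bash
python3 -c "
from h import *
kn()"
```

```text
t 16.13 F [ 5.9  2.6 -2. ] T [ 0.237 -1.103  0.986] yaw 47.39 gap 39.1 g 59.9 z [ 543.89 -124.62  258.73] j6 -67.1 te 0.16
t 16.18 F [ 4.9  1.2 -2.9] T [ 0.021 -0.98   0.836] yaw 47.22 gap 39.3 g 59.9 z [ 543.9  -124.63  258.74] j6 -66.9 te 0.46
```

step_arm:
  steps:
    - [0, 0, 0, 0, 0, 0.04, 1]
    - [0, 0, 0, 0, 0, 0.08, 1]
    - [0, 0, 0, 0, 0, 0.12, 1]

```text
time: 16.43
tool_pos: [543.8, -124.9, 258.8]
eef_rot: [[-0.648, 0.762, 0.002], [0.762, 0.648, -0.0], [-0.001, 0.001, -1.0]]
ft_force: [4.9, 0.0, -0.7]
finger_gap: 39.7
grasp_force: 59.9
```

```bash
python3 -c "
from h import *
kn()"
```

```text
t 16.43 F [ 4.9  0.  -0.7] T [ 0.092 -1.033  0.037] yaw 40.39 gap 39.7 g 59.9 z [ 543.83 -124.92  258.79] j6 -60.1 te -0.77
t 16.48 F [ 4.9 -1.2 -1.6] T [-0.199 -0.966 -0.045] yaw 40.22 gap 39.4 g 59.9 z [ 543.84 -124.92  258.78] j6 -60.0 te -0.51
```

step_arm:
  steps:
    - [0, 0, 0, 0, 0, 0.04, 1]
    - [0, 0, 0, 0, 0, 0.08, 1]
    - [0, 0, 0, 0, 0, 0.12, 1]

```text
time: 16.73
tool_pos: [543.9, -124.9, 258.8]
eef_rot: [[-0.553, 0.833, 0.002], [0.833, 0.553, -0.0], [-0.001, 0.001, -1.0]]
ft_force: [5.7, 1.2, -3.0]
finger_gap: 39.5
grasp_force: 59.9
```

```bash
python3 -c "
from h import *
kn()"
```

```text
t 16.73 F [ 5.7  1.2 -3. ] T [ 0.098 -1.151  0.062] yaw 33.55 gap 39.5 g 59.9 z [ 543.88 -124.85  258.82] j6 -53.3 te -0.71
t 16.78 F [ 4.9 -0.2 -1.2] T [-0.032 -1.129  0.012] yaw 33.37 gap 39.2 g 59.9 z [ 543.89 -124.83  258.81] j6 -53.1 te -0.35
```

step_arm:
  steps:
    - [0, 0, 0, 0, 0, 0.04, 1]
    - [0, 0, 0, 0, 0, 0.08, 1]
    - [0, 0, 0, 0, 0, 0.12, 1]

```text
time: 17.03
tool_pos: [543.9, -124.7, 258.8]
eef_rot: [[-0.45, 0.893, 0.002], [0.893, 0.45, -0.0], [-0.001, 0.002, -1.0]]
ft_force: [6.8, 2.8, -3.7]
finger_gap: 39.3
grasp_force: 59.9
```

```bash
python3 -c "
from h import *
kn()"
```

```text
t 17.03 F [ 6.8  2.8 -3.7] T [ 0.325 -1.294  0.574] yaw 26.72 gap 39.3 g 59.9 z [ 543.95 -124.69  258.76] j6 -46.4 te -0.29
t 17.08 F [ 6.5  1.2 -2.6] T [ 0.171 -1.262  0.416] yaw 26.55 gap 38.8 g 59.9 z [ 543.98 -124.67  258.78] j6 -46.3 te 0.06
```

step_arm:
  steps:
    - [0, 0, 0, 0, 0, 0.04, 1]
    - [0, 0, 0, 0, 0, 0.08, 1]
    - [0, 0, 0, 0, 0, 0.12, 1]

```text
time: 17.33
tool_pos: [544.1, -124.5, 258.8]
eef_rot: [[-0.34, 0.94, 0.002], [0.94, 0.34, -0.0], [-0.001, 0.002, -1.0]]
ft_force: [7.5, 4.3, -3.4]
finger_gap: 39.3
grasp_force: 59.9
```

```bash
python3 -c "
from h import *
kn()"
```

```text
t 17.33 F [ 7.5  4.3 -3.4] T [ 0.538 -1.5    0.883] yaw 19.89 gap 39.3 g 59.9 z [ 544.06 -124.54  258.8 ] j6 -39.6 te 0.09
t 17.38 F [ 7.2  2.1 -3.8] T [ 0.286 -1.359  0.79 ] yaw 19.72 gap 39.5 g 59.9 z [ 544.09 -124.53  258.79] j6 -39.4 te 0.41
```

The torque peaks come 30° apart, so the first click passed at yaw about 44° and the second is due at about 15°. I'll turn on to about -5°, past two full clicks and well short of the fourth.

step_arm:
  steps:
    - [0, 0.0006, 0, 0, 0, 0.04, 1]
    - [0, 0.0006, 0, 0, 0, 0.08, 1]
    - [0, 0.0006, 0, 0, 0, 0.12, 1]
    - [0, 0.0006, 0, 0, 0, 0.16, 1]
    - [0, 0.0006, 0, 0, 0, 0.2, 1]
    - [0, 0.0006, 0, 0, 0, 0.24, 1]

```text
time: 17.88
tool_pos: [544.4, -124.7, 258.8]
eef_rot: [[-0.105, 0.994, 0.001], [0.994, 0.105, -0.0], [-0.001, 0.001, -1.0]]
ft_force: [4.6, 0.0, -2.9]
finger_gap: 39.4
grasp_force: 59.9
```

```bash
python3 -c "
from h import *
kn()"
```

```text
t 17.88 F [ 4.6  0.  -2.9] T [-0.268 -1.007  0.101] yaw 6.05 gap 39.4 g 59.9 z [ 544.35 -124.73  258.78] j6 -25.7 te -0.7
t 17.93 F [ 4.4 -1.3 -1.9] T [-0.314 -0.972  0.005] yaw 5.88 gap 39.1 g 59.9 z [ 544.35 -124.76  258.78] j6 -25.6 te -0.42
```

step_arm:
  steps:
    - [0, 0, 0, 0, 0, 0.04, 1]
    - [0, 0, 0, 0, 0, 0.08, 1]
    - [0, 0, 0, 0, 0, 0.12, 1]
    - [0, 0, 0, 0, 0, 0.16, 1]
    - [0, 0, 0, 0, 0, 0.19, 1]
    - [0, 0, 0, 0, 0, 0.19, 1]
    - [0, 0, 0, 0, 0, 0.19, 1]

```text
time: 18.52
tool_pos: [544.5, -124.6, 258.8]
eef_rot: [[0.081, 0.997, 0.002], [0.997, -0.081, -0.001], [-0.0, 0.002, -1.0]]
ft_force: [6.3, 0.0, -3.3]
finger_gap: 39.6
grasp_force: 59.9
```

```bash
python3 -c "
from h import *
kn()"
```

```text
t 18.52 F [ 6.3  0.  -3.3] T [-0.188 -1.273  0.443] yaw -4.66 gap 39.6 g 59.9 z [ 544.49 -124.57  258.77] j6 -15.0 te 0.56
t 18.57 F [ 6.2 -0.3 -3.1] T [-0.199 -1.2    0.42 ] yaw -4.65 gap 39.4 g 59.9 z [ 544.48 -124.6   258.79] j6 -15.0 te 0.48
```

Two clicks have passed (drops between 47° and 40°, and between 20° and 6°) and the third tooth is just loading. I'll release and rise.

step_arm:
  steps:
    - [0, 0, 0, 0, 0, 0, -1]
    - [0, 0, 0, 0, 0, 0, -1]
    - [0, 0, 0, 0, 0, 0, -1]
    - [0, 0, 0, 0, 0, 0, -1]
    - [0, 0, 0, 0, 0, 0, -1]
    - [0, 0, 0, 0, 0, 0, -1]
    - [0, 0, -0.02, 0, 0, 0, -1]
    - [0, 0, -0.05, 0, 0, 0, -1]
    - [0, 0, -0.09, 0, 0, 0, -1]
    - [0, 0, -0.13, 0, 0, 0, -1]

```text
time: 19.4
tool_pos: [543.7, -124.6, 389.8]
eef_rot: [[0.086, 0.996, -0.002], [0.996, -0.086, 0.001], [0.001, -0.002, -1.0]]
ft_force: [0.7, -0.3, 0.9]
finger_gap: 93.8
grasp_force: 0.0
```

step_arm:
  steps:
    - [0, 0.04, -0.04, 0, 0, 0, -1]
    - [0, 0.04, -0.08, 0, 0, 0, -1]
    - [-0.04, 0.04, -0.08, 0, 0, 0, -1]
    - [-0.08, 0.04, -0.08, 0, 0, 0, -1]
    - [-0.12, 0, -0.08, 0, 0, 0, -1]
    - [-0.16, 0, -0.08, 0, 0, 0, -1]
    - [-0.2, 0, -0.08, 0, 0, 0, -1]
    - [-0.24, 0, -0.08, 0, 0, 0, -1]
    - [-0.28, 0, -0.08, 0, 0, 0, -1]
    - [-0.32, 0, -0.08, 0, 0, 0, -1]

```text
time: 20.23
tool_pos: [516.0, -442.3, 468.8]
eef_rot: [[0.086, 0.996, -0.0], [0.996, -0.086, 0.0], [0.0, -0.0, -1.0]]
ft_force: [1.1, 0.9, -0.0]
finger_gap: 95.0
grasp_force: 0.0
```

Run:
```python
from h import *
jaws(); sid()
p=viewer.get_image("top")
C=cloud(p);P=C.reshape(-1,3);l=np.c_[(P[:,:2]-org)@X,(P[:,:2]-org)@Y,P[:,2]]
k=l[(abs(l[:,0])<20)&(abs(l[:,1]+200)<20)&(l[:,2]>95)&(l[:,2]<104)];print("knob z",len(k),np.median(k[:,2]) if len(k) else 0)
cv2.imwrite("pics/t3.png",cv2.resize(p["frame"][120:260,225:430,::-1],(800,546),interpolation=cv2.INTER_CUBIC))
```

```text
board 615 [-23.3  15.2  68.3] z 44.1
fixed 21 [75.6 81.1 87.4] z 59.1
tab 60 [-38.7 -33.9 -29.2] z 88.4
jaw 67 [-38.3 -31.8 -25.4] z 54.8
tip local y -523.1066872167454 F.Y -1.636248232983128
tab front 62 [-30.1 -27.6]
jaw front 40 [-29.5 -24.6]
fixed outer 252 88.3
tip -514.5347876582993 F.Y [ 1.43 -0.2   0.14] 20.4833
knob z 264 99.82410404856643
```

View pics/t3.png

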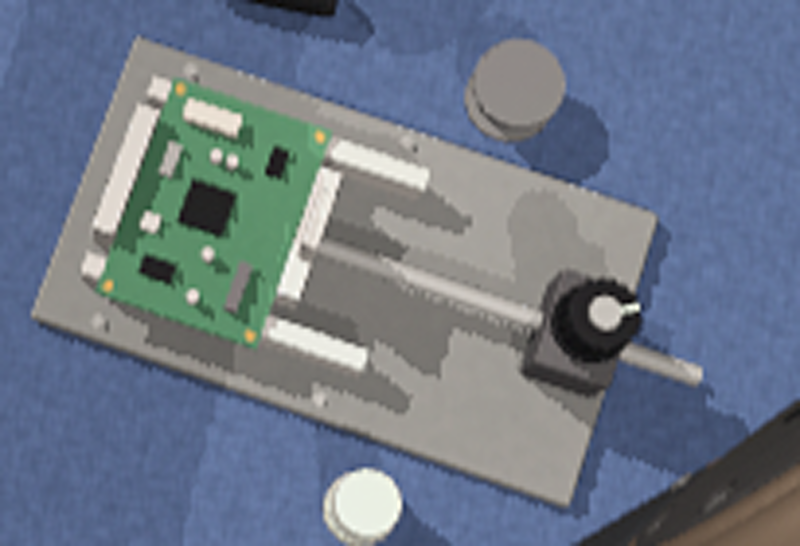

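The board is square and seated between both jaws, with the jaw at crop (310,230), and the knob top is at about 99.8. The pointer went from (588,290) to (635,308). I'll check that turn angle numerically against the 127° of tool turn.

Run:
```python
from h import *
p=viewer.get_image("top")
def rect(f):
    im=cv2.imread(f)
    g=np.linspace(-24,24,193);k=org-200*Y
    K=np.array(p["intrinsics"]);R=np.array(p["rotation"]);t=np.array(p["xyz"])
    A,B=np.meshgrid(g,g[::-1]);W=np.stack([k[0]+A,k[1]+B,np.full_like(A,101)],-1)
    c=(W-t)@R;u=K[0,0]*c[...,0]/-c[...,2]+K[0,2];v=K[1,1]*-c[...,1]/-c[...,2]+K[1,2]
    return cv2.remap(im,((u-225+.5)*800/205-.5).astype(np.float32),((v-120+.5)*546/140-.5).astype(np.float32),1)
a,b=rect("pics/crop.png"),rect("pics/t3.png")
for im in(a,b):
    g=im.min(2).astype(float);v,u=np.mgrid[:193,:193]
    # ring outside central cap
    ps=[]
    for th in range(0,360,2):
        r=np.arange(9,16,.25);x=96+4*r*np.cos(np.radians(th));y=96-4*r*np.sin(np.radians(th))
        ps.append(g[y.astype(int),x.astype(int)].mean())
    ps=np.array(ps);w=np.clip(ps-np.percentile(ps,75),0,None)**2
    print("pointer deg",np.degrees(np.angle((w*np.exp(1j*np.radians(np.arange(0,360,2)))).sum())),"peak",2*ps.argmax(),ps.max())
cv2.imwrite("pics/k.png",cv2.resize(np.hstack([a,b]),(772,386)))
```

```text
pointer deg 48.869932470924645 peak 48 224.0
pointer deg -74.32153547394304 peak 288 215.60714285714286
```

View pics/k.png

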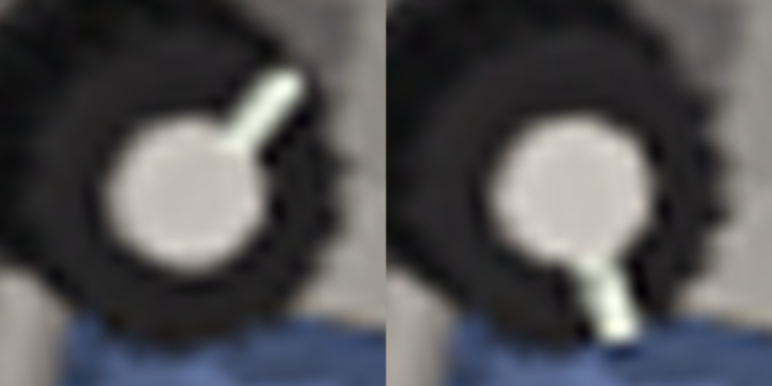

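The pointer turned 123° (48.9° to -74.3°), matching the tool turn less a small spring-back to the second detent. So there was no slip and two clicks are in. Handing in.

```bash
python3 -c "
from h import *
print(ticket.hand_in())"
```

```text
the job is handed in; nothing more can be done
None
```

The job is handed in, but the hand-in gave no verdict: by my measurements the board is gripped square (jaw faces about 100 mm apart, pushed at about 8 N on the tab), the knob is locked at two clicks, and the arm is clear.

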